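# Unclamp a gel cassette and slide it home on the viewing stage

### The arm

A 6-joint arm with a two-finger parallel gripper is mounted at the origin on a cart in front of the work surface, level with it; the furniture and walls round the work are solid. World frame = base frame: x ahead of the robot, y to its left, z up, the work surface at z = 0. Lengths are in mm, angles in rad, forces in N, time in s.
With the tool pointing down it reaches from about 425 to 925 mm from the base axis. Payload 12.5 kg.
Tool frame: the origin (TCP) lies at the very end of the fingers, on their centre line; the grasp point (between the pads) lies 19 mm behind it; z points along the fingers, y is the line along which they close (so a half turn about z gives the same grasp; the last joint's range is limited). The gripper opens to 85 mm and grips with 20 to 120 N. Pads are 22 mm wide; open, the fingers measure 114 mm over their backs; the gripper's body (76 mm by 85 mm) begins 54 mm behind the grasp point. The pads swing forward as they close: fully open they stand 13 mm farther back than shut.
Start: joints at [-0.106, 0.491, 1.559, -0, 1.092, -0.106], TCP at [625.016, 0.021, 231.327] pointing down, gripper open.
Joint ranges: [-3.1, 3.1], [-0.84, 2.19], [0.05, 2.79], [-1.13, 4.28], [0.06, 2.93], [-2.69, 2.69]. Speed limits (rad/s): [2.22, 2.22, 2.79, 3.14, 3.14, 3.14].

### API

Orientations are given as a unit quaternion [x, y, z, w].
In Python, from cell import manip, fingers, sense, vision, order gives the robot as it stands. Calls block until the motion is done:
- manip.movep(position, orientation): joint-space move of the TCP to a pose.
- manip.movel(position, orientation=None, velocity=150, max_force=None): straight line of the TCP; orientation=None keeps the orientation; velocity is the mean speed in mm/s. With max_force (N) it stops when the force on the tool has changed by that much, and returns True; else False.
- manip.move_j(angles): joint-space move.
- fingers.grip(opening, newtons=None): finger opening in mm; newtons is the grip in N (None keeps the last); returns when the fingers have stopped.
- manip.sleep(seconds).
- manip.ik(position, orientation): joint angles nearest the present ones, or None.
- sense(): the state.
- vision.read_camera(name): name is "scene" or "side" or "wrist"; returns a dict with "pixels" (384x512x3 uint8, red, green, blue), "range_z" (384x512 float32, mm along the optical axis (not along the pixel's ray), 0 where there is no reading), "camera_matrix" (3x3 intrinsics, pixels), "k1" (the pictures are not rectified: a ray, as slopes to the right and down, at radius r is drawn at 1 + k1 r^2 times it, then the intrinsics apply), "pose" (4x4, takes a point from camera to world coordinates). Camera axes: x right, y down, z forward; pixel columns grow to the right and rows downward; lengths in mm; the calibration is good to about 2 mm. A picture is of the moment at which its call begins.
A pose or a line that the arm cannot do raises manip.IKError and nothing moves.
- order.hand_in(): hands the job in; it is judged then, once.
The state is a dict: "clock": time; "q": joint angles; "qd": joint speeds; "joint_efforts": joint torques, N m; "ee_pos": TCP position; "tcp_rot": TCP orientation; "ft_force": force on the tool from outside, world axes, zero at the start; "ft_torque": the same for the moment, N m; "grip_width": finger opening in mm; "grip_force": force on a finger pad.
Only numpy, scipy, OpenCV 4.12 (cv2) and the standard library are available. Lean on these libraries where they do the work, as an engineer would, in place of code of your own. Each camera call takes 0.05 s, during which the arm holds its last target. There are 200 camera calls.

### The job

Swing the clamp bar up and over until it stands open by itself, then take the gel cassette by its grip block, from below the clear shield and without pressing on the shield, and slide it straight out from beneath the bar. Carry it level to the viewing stage, lay it flat between the side strips with its raised rim towards the end stop, and push it gently until it is fully home against the stop. Let go of it, leave the clamp bar open, and leave the brown bottle, the cup and the vial where they stand.

Things in the scene. Friction and masses are not known exactly. Their poses are not given: they have to be found in the camera images.
- clamp_bed: Aluminium clamp bed, fixed; place and yaw vary. Origin on the bench (z = 0) below the middle of the clamped cassette. The cassette lies on its 45 mm high deck (x -38 to 38, y -46 to 50 mm) with 1.5 mm side play and slides out along the bed's -y. Steel keeper lips over its long sides, the foremost at y -9 to 9: slide it out 60 mm before any lift, 130 mm to be clear of the shield. Base plate x -48 to 64 mm.
- shield: Clear flat shield with aluminium front trim, fixed to the bed, same origin and axes. A roof 96 to 102 mm high, x -50 to 60, y -76 to -28 mm, on a post at x 50 to 60, y -45 to -27 (cap to 104). It covers the cassette's grip block: fingers must come in below it from the bed's -y side, leaning about 40 degrees (hand to -y, fingertips to +y), closing along x.
- clamp_bar (a joint): Steel clamp bar 112 x 20 x 10 mm over the cassette, bed y 12 to 32. 0 = shut, level: its foot blocks the cassette's rim. Grows as it swings up and over to the bed's +x; upright at 1.57, end of travel 2.3. About 150 g, easy hinge. Let go below 1.57 it falls shut; let go at 1.65 or more it tips over and rests open at the end of its travel.
- bar_handle (a point): Grip point on the bar's handle, a round steel rod of 12 mm diameter parallel to the hinge (bed y), standing out beyond the bar's side to the bed's +y: free all round at bed y 32 to 84 mm. The point is on the rod's axis; when shut at bed (-62, 66, 65) mm.
- bar_hinge (a point): Point on the hinge axis (parallel to bed y) level with the handle's grip point and 114 mm from it; fixed at bed (52, 66, 65) mm.
- cassette_grip (a point): Centre of the cassette's grey grip block, 20 (x) x 28 (y) x 24 (z) mm. Axes are the cassette's; clamped they agree with the bed's. The block stands on the plate's -y end; the plate's middle is 64 mm from it along +y, the plate's underside 4 mm below it; the block reaches 8 mm below the underside. Clamped: bed (0, -64, 49) mm, within 2 mm.
- cassette: Gel cassette: white flat plate 60 (x) x 100 (y) x 8 mm, 63 to 117 g, the grip block on its -y end and a raised rim 44 x 13 mm, 7 mm high, on its +y end. Origin at the middle of the plate's underside, 64 mm along +y from the block's centre and 4 mm below it.
- stage: White viewing stage, fixed; place and yaw vary, left or right of the clamp bed. Origin on the bench (z = 0) below the middle of a cassette that is home. Deck 45 mm high, x -42 to 42, y -47 to 53; strips along both sides, 72 mm apart, 5 mm above the deck; open at -y; rigid end stop with its face at y = 50 mm, 64 mm high. Cassette home: axes agree, block's centre at stage (0, -64, 49) mm.
- bottle_brown: Bystander: brown reagent bottle, black cap, 38 mm wide, 77 mm tall, loose. Origin under its centre.
- cup: Bystander: white specimen cup with blue lid, 65 mm wide and tall, loose. Origin under its centre.
- vial: Bystander: small brown vial with white cap, 22 mm wide, 58 mm tall, loose. Origin under its centre.
Things that resemble listed ones, but are neither listed nor needed, are in the scene too. What is meant by the cassette is not yellow, and is the larger of those in its own colour.

How it is judged:
By the outcome, as a careful person would: the job done as asked, in the order asked, and still so for the second after the job is handed in, with the robot touching nothing.
It also fails if it takes over 64 s, if anything falls off the work surface, if the arm or the gripper's body presses on something with over 40 N, if the wrist force passes 120 N, or if a joint passes its speed limit or range.

## Working session

There is one attempt and no reset: what is moved stays moved. The work goes in short steps, each a Python script; the robot and the scene stay as the last script left them, time stands still between calls to the robot, and variables do not carry over. Pictures are saved under pics/ and viewed, at most 13 in all, crops included, and the job is handed in when it is done.

```bash
mkdir -p pics; ls; cat > h.py <<'E'
import numpy as np, cv2
from scipy.spatial.transform import Rotation as R
from cell import manip, fingers, sense, vision, order
def snap(n):
    d=vision.read_camera(n); np.savez(f'{n}.npz',**{k:np.asarray(v) for k,v in d.items()}); return d
def load(n): return dict(np.load(f'{n}.npz'))
def cloud(d):
    K=d['camera_matrix'];h,w=d['range_z'].shape
    v,u=np.mgrid[0:h,0:w].astype(float)
    p=cv2.undistortPoints(np.stack([u.ravel(),v.ravel()],1)[:,None],K,np.array([float(d['k1']),0,0,0]))[:,0]
    z=d['range_z'].ravel(); c=np.c_[p[:,0]*z,p[:,1]*z,z]
    P=c@d['pose'][:3,:3].T+d['pose'][:3,3]; P[z==0]=np.nan
    return P.reshape(h,w,3)
def save(img,f,box=None,s=1):
    if box: img=img[box[1]:box[3],box[0]:box[2]]
    cv2.imwrite(f'pics/{f}.png',cv2.resize(img,None,fx=s,fy=s,interpolation=cv2.INTER_CUBIC)[:,:,::-1])
E
python3 - <<'E'
from h import *
a=snap('scene');b=snap('side')
save(a['pixels'],'scene',s=1.5);save(b['pixels'],'side',s=1.5)
print(a['pose'],b['pose'],sense()['clock'])
E
```

```text
pics
[[-5.50104718e-01 -5.57943583e-01  6.21356385e-01 -5.81701105e+02]
 [-8.34918455e-01  3.82785915e-01 -3.95456846e-01  5.44018573e+02]
 [-1.72038633e-02 -7.36324590e-01 -6.76409732e-01  1.30962813e+03]
 [ 0.00000000e+00  0.00000000e+00  0.00000000e+00  1.00000000e+00]] [[ 8.88638270e-01 -1.84687999e-01  4.19776570e-01 -2.11849503e+01]
 [-4.58240678e-01 -3.94246389e-01  7.96608603e-01 -1.20546712e+03]
 [ 1.83713478e-02 -9.00255590e-01 -4.34973983e-01  6.44391247e+02]
 [ 0.00000000e+00  0.00000000e+00  0.00000000e+00  1.00000000e+00]] 0.1
```

View pics/scene.png

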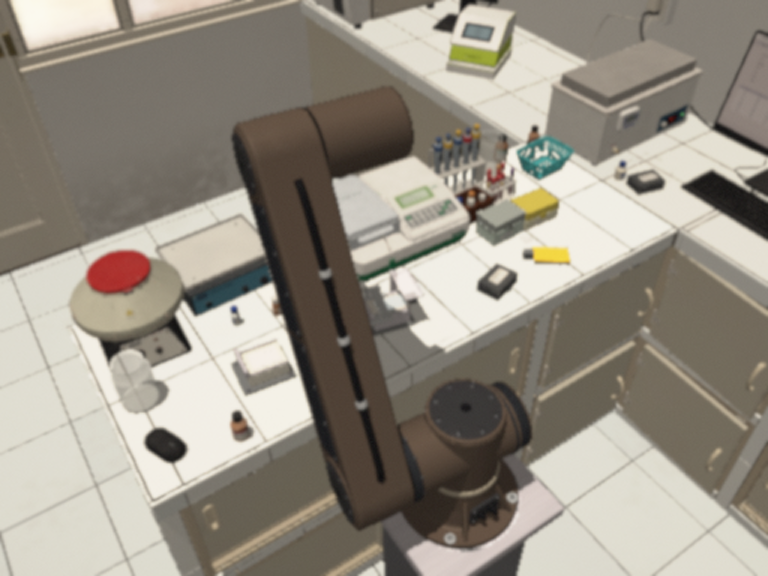

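View pics/side.png

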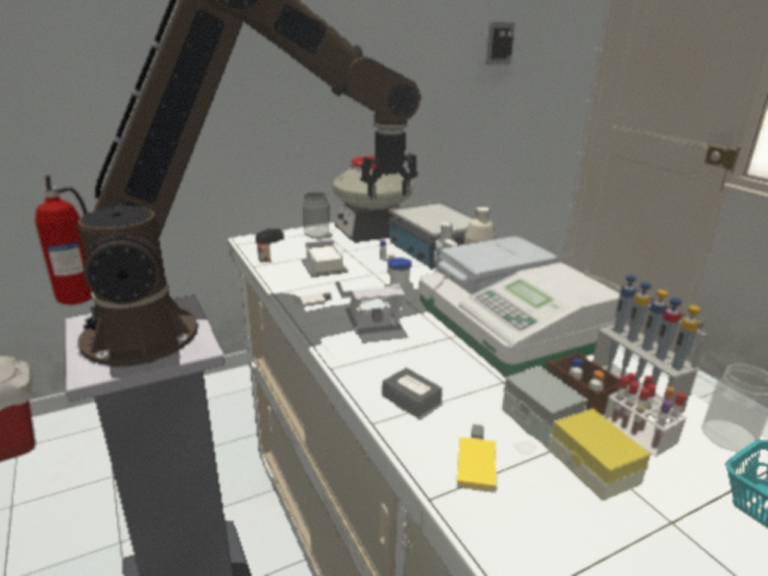

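The scene picture shows the clamp bed at about (390,310), partly behind the arm, and a white block that may be the stage at (262,365). In the side picture these are at (375,310) and (325,258). The yellow cassette at side (478,460) is a decoy. I'll make a top-down map from the depth and look at crops.

```bash
python3 - <<'E'
from h import *
a=load('scene');b=load('side')
A=cloud(a);B=cloud(b)
def at(C,u,v): print((u,v),np.round(C[int(v/1.5),int(u/1.5)],0))
for p in [(262,352),(240,425),(262,380),(410,290),(385,300),(400,335),(275,305),(235,315)]: at(A,*p)
print('side')
for p in [(325,255),(325,268),(315,298),(375,290),(378,320),(400,268),(383,245),(265,250),(412,385)]: at(B,*p)
c1=cv2.resize(b['pixels'][145:240,150:290],(800,543),interpolation=cv2.INTER_CUBIC)
save(c1,'sidecrop')
# top-down map 1mm->1px x 350..850, y -350..450 coloured
M=np.zeros((500,800,3),np.uint8);Z=np.full((500,800),-9.)
for C,d in((A,a),(B,b)):
    for P,c in zip(C.reshape(-1,3),d['pixels'].reshape(-1,3)):
        if np.isnan(P[0]) or P[2]>150 or P[2]<-20: continue
        i=int(850-P[0]);j=int(400-P[1])
        if 0<=i<498 and 0<=j<798 and P[2]>Z[i,j]: M[i:i+3,j:j+3]=c;Z[i:i+3,j:j+3]=P[2]
save(M,'top')
E
```

```text
(262, 352) [535. 179.  50.]
(240, 425) [366. 312.  54.]
(262, 380) [477. 211.  24.]
(410, 290) [ 465. -203.  102.]
(385, 300) [ 512. -157.   54.]
(400, 335) [ 430. -147.    5.]
(275, 305) [670.  75.  38.]
(235, 315) [694. 177.  38.]
side
(325, 255) [512. 157.  46.]
(325, 268) [500. 131.  21.]
(315, 298) [416. -18.  13.]
(375, 290) [ 489. -207.  102.]
(378, 320) [ 482. -236.   42.]
(400, 268) [648. -32.  58.]
(383, 245) [695. 154.  49.]
(265, 250) [376. 282.  41.]
(412, 385) [ 430. -475.   37.]
```

View pics/sidecrop.png

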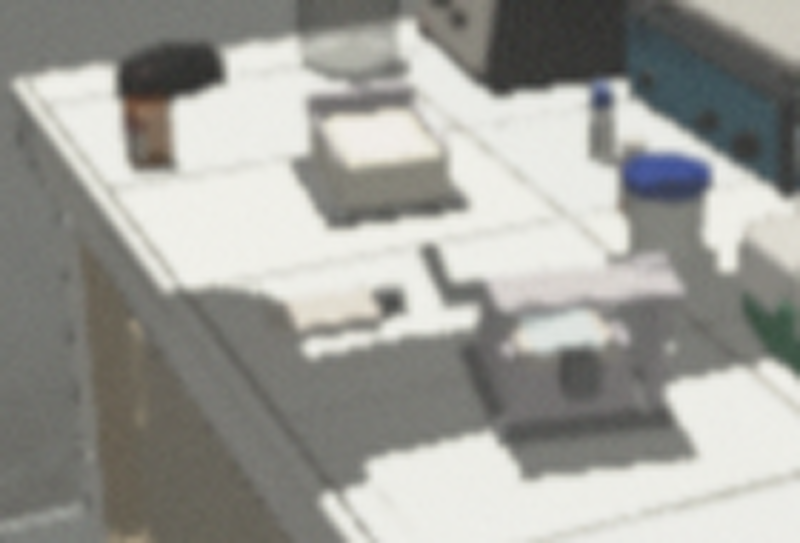

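View pics/top.png

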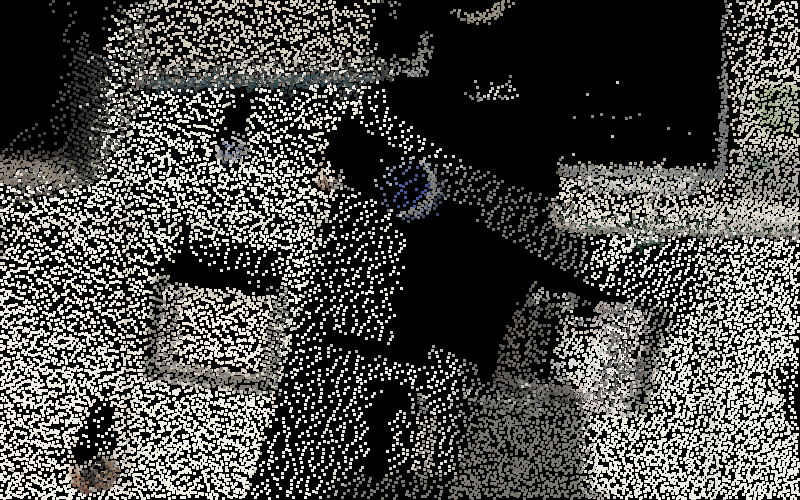

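The side crop shows:
- **Clamp bed:** the grey grip block is at (580,370) under the shield trim, so bed −y points roughly to world −y. The bar handle is at (435,265).
- **Stage:** at (385,150), near world (525,170).
- **White cassettes:** there are two, the clamped one at (560,330) and a smaller loose one with a dark block at (340,305), which is the decoy. The target is the clamped, larger one.

Next I'll take closer wrist views of both.

```bash
python3 - <<'E'
from h import *
s=sense();q=s['tcp_rot'];print(q)
def go(p):
    manip.movep(p,q);d=snap('wrist');print(sense()['clock'],np.round(d['pose'],2).tolist());return d
d=go([520,140,330]);np.savez('stage.npz',**d)
e=go([490,-150,330]);np.savez('bed.npz',**e)
snap('scene')
save(d['pixels'],'stage',s=1.5);save(e['pixels'],'bed',s=1.5)
E
```

```text
[ 7.07109483e-01  7.07103915e-01 -3.05885779e-04 -3.71140771e-04]
0.9667 [[1.0, 0.0, -0.0, 520.89], [-0.0, -0.95, -0.31, 217.9], [-0.0, 0.31, -0.95, 470.69], [0.0, 0.0, 0.0, 1.0]]
2.1417 [[1.0, 0.0, -0.0, 490.67], [-0.0, -0.95, -0.3, -71.26], [-0.0, 0.3, -0.95, 471.23], [0.0, 0.0, 0.0, 1.0]]
```

View pics/stage.png

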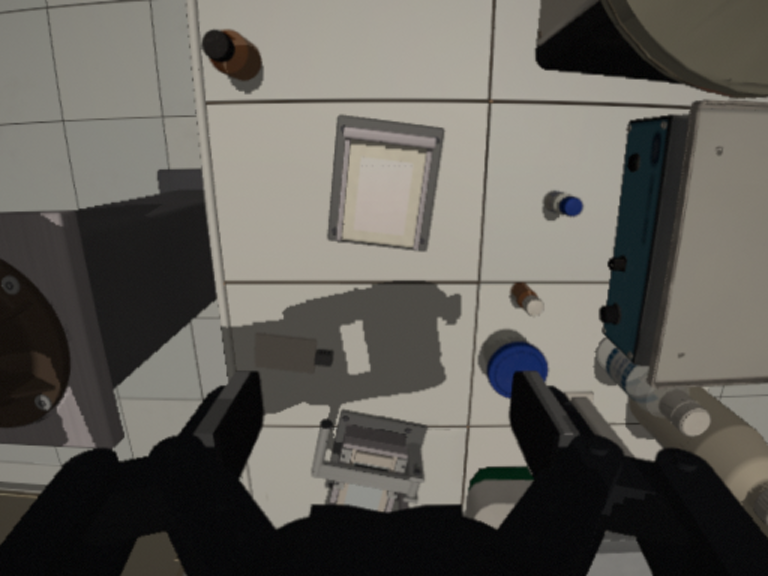

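View pics/bed.png

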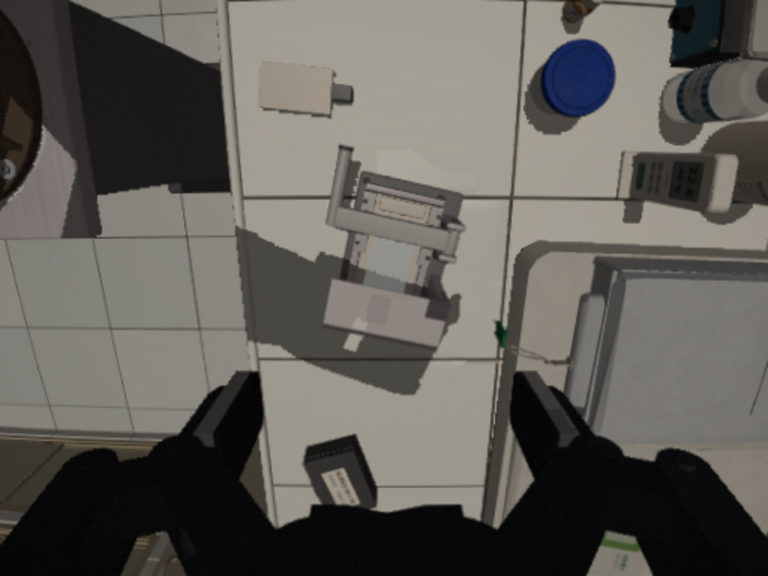

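In the wrist picture of the stage, the deck corners are about (340,115), (443,128), (425,250) and (330,238), with the end stop at the top (+y). In the bed picture, the handle rod runs from (346,147) to (335,225), the bar is at (390,228), the hinge is at (455,238) and the shield roof spans (325,282)–(448,345). The loose tan plate at (300,88) is the smaller decoy lying on the bench. Now the precise fits.

```bash
python3 - <<'E'
from h import *
d=load('stage');C=cloud(d)
def rect(C,m,name):
    n,l,st,_=cv2.connectedComponentsWithStats(m.astype(np.uint8),connectivity=8)
    k=1+np.argmax(st[1:,4]); P=C[l==k]
    r=cv2.minAreaRect(P[:,:2].astype(np.float32)); print(name,len(P),np.round(r[0],1),np.round(r[1],1),round(r[2],2),'z',np.round(np.percentile(P[:,2],[5,50,95]),1), 'pix',st[k])
X,Y,Z=np.moveaxis(C,2,0)
box=(X>420)&(X<640)&(Y>90)&(Y<280)
for lo,hi in((35,80),(56,80),(3,30)): rect(C,box&(Z>lo)&(Z<hi),f'stage{lo}')
e=load('bed');D=cloud(e);X,Y,Z=np.moveaxis(D,2,0)
box=(X>400)&(X<600)&(Y>-280)&(Y<-60)
for lo,hi in((90,112),(62,78),(3,30),(38,50)): rect(D,box&(Z>lo)&(Z<hi),f'bed{lo}')
for p in [(345,155),(341,185),(336,215),(390,228),(440,238),(455,225),(452,255),(400,207),(330,310),(440,335)]: print(p,np.round(D[int(p[1]/1.5),int(p[0]/1.5)],1))
print(e['camera_matrix'],e['k1'])
# overlay: bed model check
def proj(d,W):
    T=np.linalg.inv(d['pose']);c=W@T[:3,:3].T+T[:3,3]
    return cv2.projectPoints(c,np.zeros(3),np.zeros(3),d['camera_matrix'],np.array([float(d['k1']),0,0,0]))[0][:,0]
E
```

```text
stage35 4349 [517.6 183.8] [107.   84.6] 82.91 z [42.6 44.2 62.9] pix [ 224   84   67   83 4349]
stage56 493 [523.2 231.8] [10.4 82.8] 82.86 z [61.1 62.7 64.2] pix [229  84  62  16 493]
stage3 1401 [517.8 185.5] [130.3 110.5] 83.02 z [4.9 6.7 8.4] pix [ 218   76   78   92 1401]
bed90 2662 [ 490.  -213.4] [ 49.3 110.4] 78.06 z [ 98.5  99.9 102.1] pix [ 215  186   86   48 2662]
bed62 1832 [ 501.9 -118.4] [ 73.1 135.2] 71.85 z [66.1 68.8 71.5] pix [ 217   97   94   79 1832]
bed3 681 [ 514.1 -112.5] [ 40.  114.2] 85.09 z [4.4 6.6 8.7] pix [236 114  73  32 681]
bed38 34 [ 522.8 -197.2] [29.4  7.8] 70.18 z [43.1 48.7 49.9] pix [274 179   9  18  34]
(345, 155) [453.7 -71.9  69.3]
(341, 185) [449.  -98.1  69.9]
(336, 215) [ 443.9 -125.4   68.7]
(390, 228) [ 494.  -138.    68.9]
(440, 238) [ 540.6 -146.5   68.6]
(455, 225) [ 553.7 -134.6   71.9]
(452, 255) [ 552.3 -163.4   70.5]
(400, 207) [ 502.5 -119.7   59.1]
(330, 310) [ 439.  -207.5   98.8]
(440, 335) [ 540.2 -232.6   99.5]
[[288.70720639   0.         257.21671154]
 [  0.         288.70720639 194.22379813]
 [  0.           0.           1.        ]] -0.06758134525281155
```

```bash
cat >> h.py <<'E'
DOWN=np.array([[0,1,0],[1,0,0],[0,0,-1.]])
class Fr:
    def __init__(s,o,yaw): s.o=np.array([*o,0.]);s.R=R.from_euler('z',yaw,degrees=True).as_matrix()
    def w(s,p): return s.o+s.R@np.asarray(p,float)
    def l(s,P): return (np.asarray(P)-s.o)@s.R
    def q(s,lean=0):  # lean deg: hand to -y, tips to +y
        return R.from_matrix(s.R@R.from_euler('x',lean,degrees=True).as_matrix()@DOWN).as_quat()
BED=Fr((495.9,-161.5),-11.9); STAGE=Fr((516.6,177.3),-7.1)
E
python3 - <<'E'
from h import *
manip.movep(BED.w([-62,67,130]),BED.q())
d=snap('wrist');C=cloud(d);L=BED.l(C)
X,Y,Z=np.moveaxis(L,2,0)
m=(abs(X+62)<14)&(Y>40)&(Y<80)&(Z>55)&(Z<80)
P=L[m];print(m.sum())
for y in range(40,80,8):
    s=P[(P[:,1]>=y)&(P[:,1]<y+8)]
    if len(s): print(y,np.round([s[:,0].min(),s[:,0].max(),s[:,0].mean(),np.percentile(s[:,2],95)],1))
print(manip.ik(BED.w([130,67,131]),BED.q()),sense()['clock'],sense()['q'])
save(d['pixels'],'pre',s=1.2)
E
```

```text
735
40 [-67.2 -55.1 -61.3  70.2]
48 [-67.1 -55.2 -60.9  70. ]
56 [-66.2 -55.3 -60.8  70.2]
64 [-66.1 -55.4 -60.7  70.3]
72 [-66.1 -54.7 -60.7  70.4]
[-2.92156649e-01  6.29984797e-01  1.59618192e+00 -4.44089210e-16
  9.15425933e-01 -8.44624683e-02] 3.1083 [-3.27744330e-01  4.06405317e-01  2.06762735e+00 -2.91607014e-05
  6.65070713e-01 -1.20856445e-01]
```

View pics/pre.png

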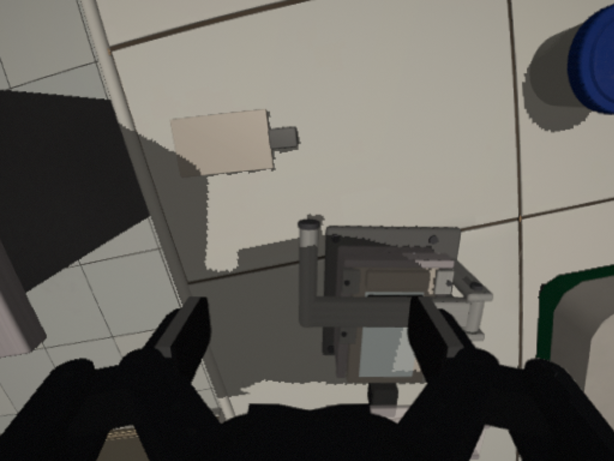

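The handle rod runs cleanly from about (308,228) down to the bar at (310,310). It measures 1 mm further in bed +x than predicted, at the right height. I'll grip it and swing it.

```bash
sed -i 's/BED=Fr((495.9,-161.5)/BED=Fr((496.9,-161.7)/' h.py
python3 - <<'E'
from h import *
q=BED.q()
fingers.grip(45)
manip.movel(BED.w([-62,67,46]),q,velocity=120)
fingers.grip(0,25);s=sense();print('w',s['grip_width'],s['grip_force'],s['clock'])
f0=np.array(s['ft_force'])
if s['grip_width']>8:
    for t in np.arange(.15,2.26,.15):
        manip.movel(BED.w([52-114*np.cos(t),67,65+114*np.sin(t)-19]),q,velocity=130,max_force=50)
        s=sense();f=np.array(s['ft_force'])
        if int(t*100)%45==0: print(round(t,2),s['grip_width'],np.round(f-f0,1),s['clock'])
        if np.linalg.norm(f-f0)>40: print('FORCE',t,f-f0);break
E
```

```text
w 11.235660600297923 24.309201836586 4.825
0.9 11.065828822583054 [-23.   -0.7  23.8] 6.525
1.35 10.80114249521672 [-4.9 -6.4 13.2] 7.375
2.25 10.66078894486818 [ -0.8 -10.5   2.7] 9.075
```

```bash
python3 - <<'E'
from h import *
fingers.grip(40)
p=np.array(sense()['ee_pos']);manip.movel(p+[0,0,130],velocity=250)
g=np.array([0,-70,54.]);zt=np.array([0,np.sin(np.radians(40)),-np.cos(np.radians(40))])
q=BED.q(40)
manip.movep(BED.w([0,-170,260]),q)
fingers.grip(50)
manip.movep(BED.w(g+19*zt-100*zt),q)
d=snap('wrist');L=BED.l(cloud(d));X,Y,Z=np.moveaxis(L,2,0)
print(sense()['clock'],BED.l(sense()['ee_pos']),sense()['q'])
m=(abs(X)<25)&(Y>-95)&(Y<-70)&(Z>34)&(Z<66)
P=L[m];print(m.sum(),np.round(np.percentile(P,[1,50,99],axis=0),1))
for z in range(34,66,5):
    s=P[(P[:,2]>=z)&(P[:,2]<z+5)]
    if len(s): print(z,len(s),np.round([s[:,0].min(),s[:,0].max(),s[:,1].min(),np.median(s[:,1])],1))
np.savez('pre2.npz',**d);save(d['pixels'],'grip',s=1.5)
E
```

```text
12.175 [   0.86947014 -122.84729724  117.48764047] [-0.89596946  0.69515761  1.71267337  0.54706644  1.26859238 -1.00027652]
434 [[-11.2 -78.5  39.2]
 [ -1.6 -76.9  58.7]
 [  8.1 -70.2  61.1]]
34 4 [  3.4   7.7 -78.4 -78.2]
39 44 [-11.2   7.6 -78.7 -78.2]
44 43 [-10.9   8.3 -78.6 -78.2]
49 43 [-11.6   8.2 -78.5 -78.2]
54 100 [-11.3   8.9 -78.6 -77.7]
59 200 [-11.2   8.  -78.8 -73.7]
```

View pics/grip.png

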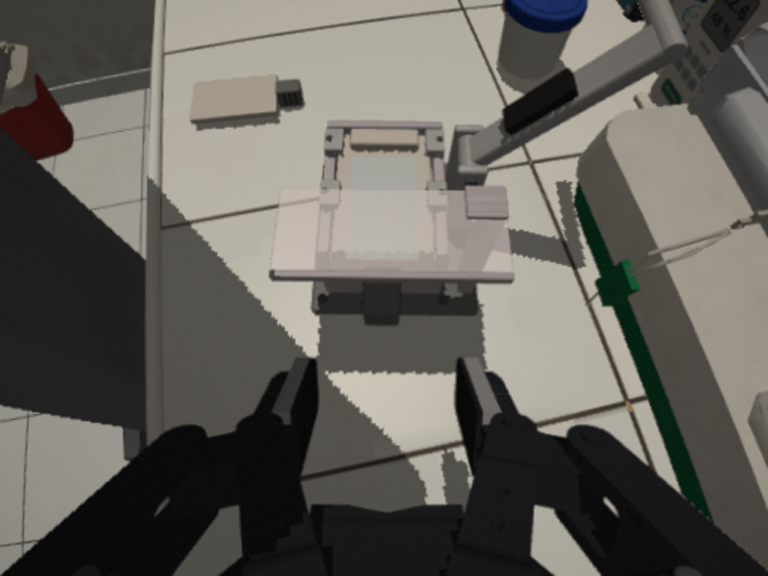

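The bar stands open by itself, over at upper right, (480,150)–(660,50). The white cassette lies in the bed with its grey block at (382,300), in front of the shield trim at y≈277, and the way in below the roof is clear. A quick yaw check comes before I go in.

```bash
python3 - <<'E'
from h import *
for n in('pre2','bed'):
    d=load(n);L=BED.l(cloud(d));X,Y,Z=np.moveaxis(L,2,0)
    m=(Z>92)&(Z<110)&(Y<-20)&(Y>-95)&(abs(X-5)<70);P=L[m]
    r=cv2.minAreaRect(P[:,:2].astype(np.float32));print(n,'roof',r,P[:,2].mean())
    xs=[];ys=[]
    for x in range(-45,55,5):
        s=P[(P[:,0]>=x)&(P[:,0]<x+5)]
        if len(s): xs.append(x+2.5);ys.append(np.percentile(s[:,1],3))
    print('front',np.degrees(np.arctan(np.polyfit(xs,ys,1))[0]),np.mean(ys))
    # deck/plate outer edges: points z 40..56, rows of y 
    if n=='pre2':
        e=[]
        for y in range(-15,50,5):
            s=L[(Y>=y)&(Y<y+5)&(abs(X)<46)&(Z>41)&(Z<60)]
            if len(s)>5: e.append((y+2.5,s[:,0].min(),s[:,0].max()))
        e=np.array(e);print(np.round(e,1))
    
E
```

```text
pre2 roof ((3.3351783752441406, -52.48849105834961), (49.55977249145508, 110.12451934814453), 89.71908569335938) 100.04283302926184
front -0.6441420748952671 -76.22869029547732
[[  2.5 -38.4  45.9]
 [  7.5 -38.5  42. ]
 [ 12.5 -37.8  36.7]
 [ 17.5 -39.1  37. ]
 [ 22.5 -38.7  37.3]
 [ 27.5 -39.1  37.6]
 [ 32.5 -38.8  46. ]
 [ 37.5 -38.8  44.2]
 [ 42.5 -38.9  37.5]
 [ 47.5 -38.3  37.9]]
bed roof ((3.86480712890625, -52.024818420410156), (49.248435974121094, 110.38362884521484), 89.87297821044922) 99.98069734481258
front -0.8127680298028851 -74.03692274008826
```

```bash
sed -i 's/BED=Fr((496.9,-161.7),-11.9)/BED=Fr((495.8,-161.45),-12.2)/' h.py
python3 - <<'E'
from h import *
g=np.array([0,-70,54.]);zt=np.array([0,np.sin(np.radians(40)),-np.cos(np.radians(40))])
q=BED.q(40)
f0=np.array(sense()['ft_force'])
manip.movel(BED.w(g+19*zt-40*zt),q,velocity=120)
hit=manip.movel(BED.w(g+19*zt),q,velocity=60,max_force=12)
s=sense();print(hit,BED.l(s['ee_pos']),np.round(np.array(s['ft_force'])-f0,1))
if not hit:
    fingers.grip(0,20);s=sense();print(s['grip_width'],s['grip_force'],BED.l(s['ee_pos']),np.round(BED.R.T@(np.array(s['ft_force'])-f0),1))
    if s['grip_width']>15:
        fingers.grip(0,60)
        s=sense();print(s['grip_width'],s['grip_force'],np.round(BED.R.T@(np.array(s['ft_force'])-f0),1),s['clock'])
E
```

```text
False [  0.12845394 -57.8643363   39.50279762] [ 1.   0.6 -0.2]
19.611080606411587 25.146939754486084 [  0.10835696 -58.02005724  39.70359849] [ 0.1 -1.2  2.7]
18.865896244894735 62.47531056404114 [ 0.5 -1.5  5.5] 14.225
```

```bash
python3 - <<'E'
from h import *
p0=BED.l(sense()['ee_pos']);q=BED.q(40)
f0=np.array(sense()['ft_force'])
for dy in (30,60,100,140):
    hit=manip.movel(BED.w([p0[0],p0[1]-dy,p0[2]+(0 if dy<=60 else 0.5)]),q,velocity=70,max_force=30)
    s=sense();print(dy,hit,np.round(BED.l(s['ee_pos']),1),np.round(BED.R.T@(np.array(s['ft_force'])-f0),1),round(s['grip_width'],1),s['clock'])
    if hit: break
E
```

```text
30 False [  0.3 -88.6  39.7] [ 0.6 -0.1 -2.2] 19.0 14.8083
60 False [ 1.000e-01 -1.184e+02  3.960e+01] [ 0.2  0.5 -3.9] 18.6 15.3833
100 False [  -0.  -157.9   40.2] [ 0.2  1.8 -5.9] 18.6 16.1083
140 False [  -0.  -197.9   40.1] [-1.   2.1 -6.3] 18.6 16.8333
```

```bash
python3 - <<'E'
from h import *
p0=BED.l(sense()['ee_pos']);q=BED.q(40)
manip.movel(BED.w([p0[0],p0[1]-15,240]),q,velocity=200)
manip.sleep(.2)
s=sense();T=np.array(s['ee_pos'])
d=snap('wrist');L=BED.l(cloud(d))-BED.l(T)   # relative to TCP in bed axes
X,Y,Z=np.moveaxis(L,2,0)
m=(abs(X)<45)&(Y>10)&(Y<125)&(Z>-25)&(Z<45);P=L[m]
P=P[(abs(P[:,0])<18)|(P[:,1]>95)]
body=P[(P[:,1]<85)]
A=np.c_[body[:,:2],np.ones(len(body))];c,*_=np.linalg.lstsq(A,body[:,2],rcond=None);print('plane slopes deg',np.degrees(c[:2]),'z@y57',c@[0,57,1],np.std(A@c-body[:,2]),len(body))
r=cv2.minAreaRect(L[m][:,:2].astype(np.float32));print(r,sense()['clock'],s['grip_width'])
save(d['pixels'],'held',s=1.5)
print(manip.ik(STAGE.w([0,-88,45]),STAGE.q(40)), manip.ik(STAGE.w([0,-100,200]),STAGE.q(40)),s['q'])
E
```

```text
plane slopes deg [-0.04970917  0.27427466] z@y57 12.372688225787712 0.5712157334245548 7336
((0.42816734313964844, 58.730308532714844), (60.65704345703125, 97.44550323486328), 0.007281330414116383) 18.2333 18.958315308242025
[-0.28352512  0.71249569  2.07314582  1.05156882  0.81972124 -1.08072478] [-0.30782087  0.42967106  1.98051052  0.81204393  1.05686496 -0.71656016] [-1.00296521  0.61048715  1.48454439  0.46942551  1.58406283 -0.91482553]
```

View pics/held.png

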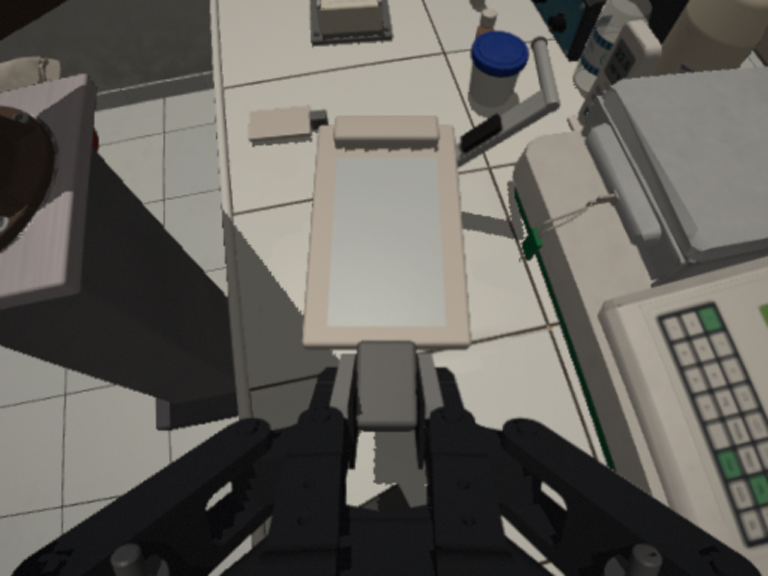

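The cassette is held level and straight: white plate from (305,345) to (455,120), with the rim at the far (+y) end. I'll carry it to the stage.

```bash
python3 - <<'E'
from h import *
q=STAGE.q(40)
manip.movel(STAGE.w([-.4,-90,200]),q,velocity=220)
manip.movel(STAGE.w([-.4,-90,62]),q,velocity=120)
manip.sleep(.2)
s=sense();d=snap('wrist');np.savez('place.npz',**d);L=STAGE.l(cloud(d));X,Y,Z=np.moveaxis(L,2,0)
print(STAGE.l(s['ee_pos']),s['clock'],s['grip_width'])
# stage frame check: stop top
m=(Z>57)&(Z<70)&(Y>44)&(Y<66)&(abs(X)<50);P=L[m];print('stop',len(P),cv2.minAreaRect(P[:,:2].astype(np.float32)),P[:,2].mean())
m=(Z>66)&(Z<85)&(Y>-95)&(Y<35)&(abs(X)<36);P=L[m];print('cas',len(P),cv2.minAreaRect(P[:,:2].astype(np.float32)),P[:,2].mean())
save(d['pixels'],'place',s=1.5)
E
```

```text
[ -0.23041771 -90.01914711  62.43012589] 21.9833 18.860477056339583
stop 1603 ((-0.10486984252929688, 53.76349639892578), (83.59940338134766, 12.064203262329102), 1.6916041374206543) 61.69849463207398
cas 17078 ((0.018594741821289062, -38.72686767578125), (60.44058609008789, 112.624267578125), 0.1489890068769455) 75.58738474038343
```

View pics/place.png

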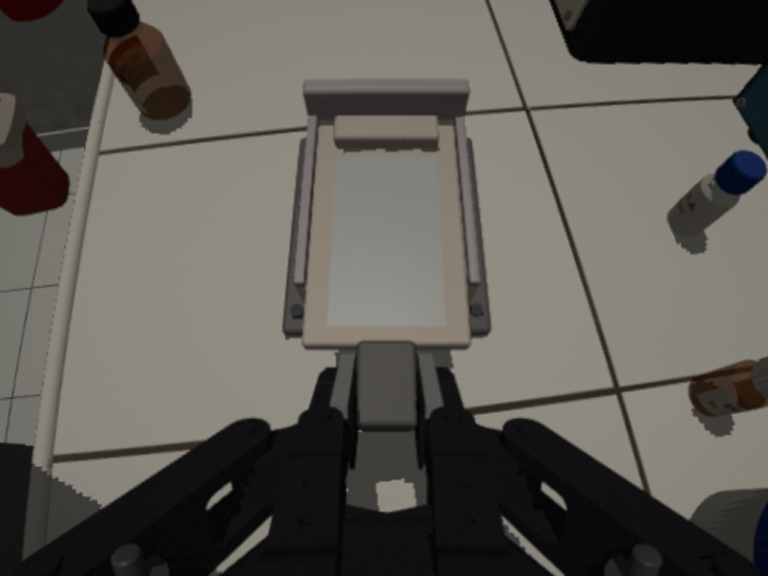

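The cassette lies centred between the strips at (300,…) and (470,…), parallel to the stop edge (305–468, 82–115). I'll lower it and push it home.

```bash
python3 - <<'E'
from h import *
q=STAGE.q(40)
manip.movel(STAGE.w([-.4,-90,45]),q,velocity=60)
f0=np.array(sense()['ft_force'])
hit=manip.movel(STAGE.w([-.4,-90,38.5]),q,velocity=15,max_force=4)
s=sense();p=STAGE.l(s['ee_pos']);print(hit,p,np.round(STAGE.R.T@(np.array(s['ft_force'])-f0),1))
z=p[2]+.3
manip.movel(STAGE.w([-.4,-64,z]),q,velocity=40,max_force=15)
s=sense();print(STAGE.l(s['ee_pos']),np.round(STAGE.R.T@(np.array(s['ft_force'])-f0),1))
hit=manip.movel(STAGE.w([-.4,-52,z]),q,velocity=12,max_force=8)
s=sense();print(hit,STAGE.l(s['ee_pos']),np.round(STAGE.R.T@(np.array(s['ft_force'])-f0),1),s['grip_width'],s['clock'])
E
```

```text
True [ -0.29777697 -90.00381913  39.40665425] [-1.8 -3.9  6.9]
[ -0.58649843 -63.75465618  39.73294695] [-0.1  1.1  3.8]
True [ 1.48660042e-02 -5.81583271e+01  3.97638219e+01] [-0.8 -2.9  5. ] 19.0867005500805 24.3
```

```bash
python3 - <<'E'
from h import *
q=STAGE.q(40);p=STAGE.l(sense()['ee_pos'])
f0=np.array(sense()['ft_force'])
hit=manip.movel(STAGE.w([p[0],-53,p[2]]),q,velocity=10,max_force=10)
s=sense();print(hit,STAGE.l(s['ee_pos']),np.round(STAGE.R.T@(np.array(s['ft_force'])-f0),1))
fingers.grip(35);manip.sleep(.3)
zt=np.array([0,np.sin(np.radians(40)),-np.cos(np.radians(40))])
p=STAGE.l(sense()['ee_pos'])
manip.movel(STAGE.w(p-90*zt),q,velocity=120);manip.sleep(.2)
d=snap('wrist');L=STAGE.l(cloud(d));X,Y,Z=np.moveaxis(L,2,0)
m=(Z>57)&(Z<70)&(Y>40)&(Y<66)&(abs(X)<50)
m=(Z>49)&(Z<57)&(Y>-85)&(Y<48)&(abs(X)<33);P=L[m];print('cas',cv2.minAreaRect(P[:,:2].astype(np.float32)),P[:,2].mean())
b=L[(abs(X)<14)&(Z>56)&(Z<66)&(Y<-40)&(Y>-90)];print('block',np.round(np.percentile(b,[2,50,98],axis=0),1))
for x in (-15,0,15):
    s=(abs(X-x)<3)&(Y>25)&(Y<66);o=np.argsort(Y[s]);print(x,[(round(a,1),round(c,1)) for a,c in zip(Y[s][o][::14],Z[s][o][::14])])
print(sense()['clock']);np.savez('home.npz',**d)
save(d['pixels'],'home',box=(140,40,380,300),s=2.3)
E
```

```text
True [ 4.18986091e-02 -5.81576289e+01  3.97609273e+01] [-0.9 -1.1  0.8]
cas ((0.4981212615966797, -15.374469757080078), (126.62936401367188, 60.39311599731445), 89.96112823486328) 52.17111572382725
block [[ -9.  -78.3  56.8]
 [  0.4 -66.1  59.7]
 [  9.8 -52.   60.9]]
-15 [(np.float64(25.1), np.float64(52.4)), (np.float64(28.1), np.float64(51.6)), (np.float64(29.9), np.float64(53.6)), (np.float64(32.8), np.float64(51.5)), (np.float64(35.2), np.float64(57.0)), (np.float64(35.9), np.float64(57.5)), (np.float64(36.5), np.float64(54.1)), (np.float64(38.0), np.float64(59.2)), (np.float64(39.7), np.float64(57.2)), (np.float64(42.4), np.float64(58.2)), (np.float64(45.0), np.float64(58.0)), (np.float64(49.2), np.float64(58.7)), (np.float64(50.1), np.float64(60.3)), (np.float64(50.5), np.float64(62.4)), (np.float64(51.8), np.float64(63.6)), (np.float64(54.5), np.float64(63.4)), (np.float64(57.7), np.float64(62.6))]
0 [(np.float64(25.1), np.float64(52.4)), (np.float64(27.1), np.float64(51.3)), (np.float64(30.5), np.float64(52.9)), (np.float64(33.4), np.float64(52.2)), (np.float64(35.5), np.floa
[... 387 characters left out ...]
2)), (np.float64(57.3), np.float64(63.0))]
15 [(np.float64(25.1), np.float64(52.4)), (np.float64(27.8), np.float64(51.9)), (np.float64(30.2), np.float64(51.8)), (np.float64(33.1), np.float64(52.5)), (np.float64(35.3), np.float64(56.9)), (np.float64(35.8), np.float64(57.6)), (np.float64(36.2), np.float64(59.8)), (np.float64(38.1), np.float64(59.0)), (np.float64(40.8), np.float64(59.9)), (np.float64(43.7), np.float64(58.1)), (np.float64(45.9), np.float64(58.3)), (np.float64(49.8), np.float64(61.8)), (np.float64(50.2), np.float64(61.5)), (np.float64(50.7), np.float64(55.8)), (np.float64(52.6), np.float64(62.7)), (np.float64(55.9), np.float64(63.2)), (np.float64(58.5), np.float64(63.1))]
26.2667
```

View pics/home.png

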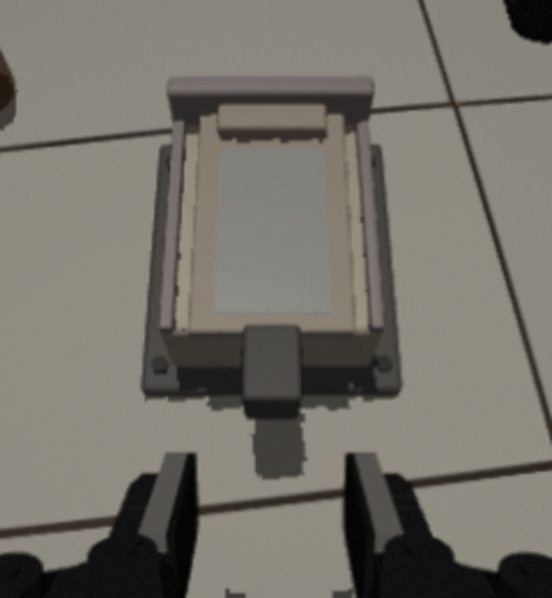

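The cassette lies flat between the strips with its rim at the stop; the fingers are clear. To make sure it is fully seated I'll give it one gentle push with closed fingers on the block's front face.

```bash
python3 - <<'E'
from h import *
q=STAGE.q(40)
fingers.grip(0,20)
manip.movel(STAGE.w([0.3,-118,45]),q,velocity=100)
manip.movel(STAGE.w([0.3,-95,45]),q,velocity=40,max_force=15);manip.sleep(.3)
f0=np.array(sense()['ft_force'])
for i in range(3):
    y=STAGE.l(sense()['ee_pos'])[1]
    hit=manip.movel(STAGE.w([0.3,-81,45]),q,velocity=10,max_force=7)
    s=sense();p=STAGE.l(s['ee_pos']);print(hit,np.round(p,2),np.round(STAGE.R.T@(np.array(s['ft_force'])-f0),1))
    if not hit: break
manip.movel(STAGE.w([0.3,-125,55]),q,velocity=80)
manip.movel(STAGE.w([0.3,-125,200]),q,velocity=200);manip.sleep(.3)
d=snap('wrist');L=STAGE.l(cloud(d));X,Y,Z=np.moveaxis(L,2,0)
b=L[(abs(X)<14)&(Z>36)&(Z<66)&(Y<-40)&(Y>-90)];print('block',np.round(np.percentile(b,[2,50,98],axis=0),1))
sd=snap('side');sc=snap('scene');print(sense()['clock'],sense()['ft_force'])
save(np.hstack([sd['pixels'][110:260,130:330],sc['pixels'][150:300,120:320]]),'final',s=2)
E
```

```text
True [  0.62 -84.46  44.85] [ 1.  -4.3  2. ]
True [  0.76 -84.43  44.67] [ 1.  -3.8  2.2]
True [  0.89 -84.42  44.52] [ 0.8 -4.2  3.2]
block [[-12.5 -78.2  47. ]
 [  1.  -61.   59.1]
 [ 12.4 -40.7  60.9]]
31.9417 [ 0.35651037  0.1821177  -0.02947641]
```

View pics/final.png

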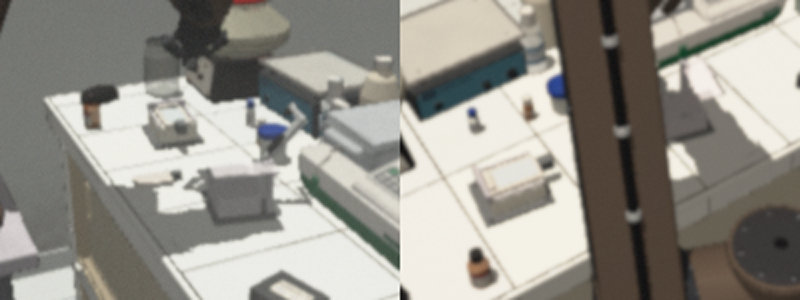

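The closed-finger push met firm resistance and the cassette did not move. In the final picture the bar is open at (290,125), the cassette is on the stage at (172,122), and the bottle, vial and cup stand upright. Handing in.

```bash
python3 -c "
from h import *
print(order.hand_in())"
```

```text
the job is handed in; nothing more can be done
None
```

The job is handed in at about 32 s of the 64 s allowed: the cassette lies flat on the stage, home against the stop and released, the clamp bar is open, and the bottle, cup and vial are untouched.

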